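# Make up the two paper-craft kits

### The job

Make up the two craft kits on the packing table: the three-compartment box gets the large paste jar, the tall tape roll and the oblong stamp, the two-compartment box gets the small paste jar and the round stamp. Set each thing down, without dropping it, upright on the floor of a compartment of its own, in any order. Leave the flat tape roll where it lies in the stock.

Things in the scene. Friction and masses are not known exactly. Their poses are not given: they have to be found in the camera images.
- jar_large: the large paste jar: round, dark brown with a ribbed yellow screw lid, 62 mm diameter, 76 mm high, about 220 g. In the stock row along y, nearer the robot than the boxes; the next things of the row over 100 mm off. Origin: centre of the underside, z up.
- jar_small: the small paste jar: the same look as the large one but only 44 mm diameter and 56 mm high, about 80 g. In the stock row along y, nearer the robot than the boxes; the next things of the row over 100 mm off. Origin: centre of the underside, z up.
- stamp_block: hand stamp with an oblong base: pale wood on rubber, 60 mm (its x) by 40 mm (its y), 20 mm high, with a turned wooden handle on its centre line, with a knob 29 mm across from 46 to 70 mm up to hold it by (top at 74 mm), about 70 g. In the stock row along y, nearer the robot than the boxes; the next things of the row over 100 mm off. Origin: centre of the underside, z up.
- stamp_round: hand stamp with a round base: pale wood on rubber, 44 mm diameter, 20 mm high, with a turned wooden handle on its centre line, with a knob 29 mm across from 46 to 70 mm up to hold it by (top at 74 mm), about 55 g. In the stock row along y, nearer the robot than the boxes; the next things of the row over 100 mm off. Origin: centre of the underside, z up.
- tape_tall: tall roll of buff paper tape on a narrow cardboard core, standing on its end face (core axis vertical): 58 mm diameter, 48 mm high, hole 25 mm, about 120 g. In the stock row along y, nearer the robot than the boxes; the next things of the row over 100 mm off. Origin: centre of the underside, z up.
- tape_flat: flat roll of buff paper tape on a wide core, lying on its face: 76 mm diameter, only 18 mm high, hole 51 mm. It is not wanted in either kit and stays where it lies. In the stock row along y, nearer the robot than the boxes; the next things of the row over 100 mm off. Origin: centre of the underside, z up.
- box3: the box of the full kit: open kit box of brown cardboard, loose, 350 g: 284 mm along its y, 98 mm along x, 22 mm high, walls and floor 5 mm thick, with three compartments in a row, each 88 x 88 mm inside, 17 mm deep, centres at y = -93, 0, +93 mm. Origin: centre of the underside, z up. Lies beyond the stock, its length along world y within 0.2 rad
- box2: the box of the small kit: open kit box of brown cardboard, loose, 350 g: 191 mm along its y, 98 mm along x, 22 mm high, walls and floor 5 mm thick, with two compartments in a row, each 88 x 88 mm inside, 17 mm deep, centres at y = -46.5, +46.5 mm. Origin: centre of the underside, z up. Lies beyond the stock, its length along world y within 0.2 rad
Not all that is in view belongs to the job. Leave any green look-alike of the stamp_block alone. What is shaped like the tape_flat but turquoise is not meant.

How it is judged:
At the end, for the whole second after the job is handed in: Each of the five things stands in a compartment of its own of its kit's box: within 28 mm of the compartment's centre in x and y, underside within 5 mm of the box floor, upright within 0.1 rad, at rest; boxes flat on the table; flat tape roll within 20 mm of its start and flat (height (world z) of each of box3, box2 below 0.006 m and angle between each of box3, box2's own z axis and vertical below 0.05 rad and x of jar_large in the frame of box3 between -0.028 and 0.028 m and (y of jar_large in the frame of box3 between -0.121 and -0.065 m or y of jar_large in the frame of box3 between -0.028 and 0.028 m or y of jar_large in the frame of box3 between 0.065 and 0.121 m) and z of each of jar_large, tape_tall, stamp_block in the frame of box3 below 0.01 m and angle between each of jar_large, tape_tall, stamp_block, jar_small, stamp_round, tape_flat's own z axis and vertical below 0.1 rad and linear speed of each of jar_large, tape_tall, stamp_block, jar_small, stamp_round below 0.02 m/s and angular speed of each of jar_large, tape_tall, stamp_block, jar_small, stamp_round below 0.2 rad/s and x of tape_tall in the frame of box3 between -0.028 and 0.028 m and (y of tape_tall in the frame of box3 between -0.121 and -0.065 m or y of tape_tall in the frame of box3 between -0.028 and 0.028 m or y of tape_tall in the frame of box3 between 0.065 and 0.121 m) and x of stamp_block in the frame of box3 between -0.028 and 0.028 m and (y of stamp_block in the frame of box3 between -0.121 and -0.065 m or y of stamp_block in the frame of box3 between -0.028 and 0.028 m or y of stamp_block in the frame of box3 between 0.065 and 0.121 m) and horizontal distance between each of tape_tall, stamp_block and jar_large above 0.045 m and horizontal distance between stamp_block and tape_tall above 0.045 m and x of jar_small in the frame of box2 between -0.028 and 0.028 m and (y of jar_small in the frame of box2 between -0.0745 and -0.0185 m or y of jar_small in the frame of box2 between 0.0185 and 0.0745 m) and z of each of jar_small, stamp_round in the frame of box2 below 0.01 m and x of stamp_round in the frame of box2 between -0.028 and 0.028 m and (y of stamp_round in the frame of box2 between -0.0745 and -0.0185 m or y of stamp_round in the frame of box2 between 0.0185 and 0.0745 m) and horizontal distance between stamp_round and jar_small above 0.045 m and distance of tape_flat from where it was at the start of the episode below 0.02 m); the robot touches nothing.
It fails at once if one of the five things falls or is flung: it moves faster than 0.7 m/s with no finger on it (a drop of about 25 mm) ((linear speed of jar_large above 0.7 m/s and contact force between the fingers and jar_large below 0.05 N) or (linear speed of tape_tall above 0.7 m/s and contact force between the fingers and tape_tall below 0.05 N) or (linear speed of stamp_block above 0.7 m/s and contact force between the fingers and stamp_block below 0.05 N) or (linear speed of jar_small above 0.7 m/s and contact force between the fingers and jar_small below 0.05 N) or (linear speed of stamp_round above 0.7 m/s and contact force between the fingers and stamp_round below 0.05 N)).
It fails at once if the flat tape roll is pushed more than 20 mm (distance of tape_flat from where it was at the start of the episode above 0.02 m).
It also fails if it takes over 115 s, if anything falls off the work surface, if the arm or the gripper's body presses on something with over 40 N, if the wrist force passes 120 N, or if a joint passes its speed limit or range.

### The arm

A 6-joint arm with a two-finger parallel gripper is mounted at the origin on the work surface. World frame = base frame: x ahead of the robot, y to its left, z up, the work surface at z = 0. Lengths are in m, angles in rad, forces in N, time in s.
With the tool pointing down it reaches from about 0.4 to 0.825 m from the base axis. Payload 7 kg.
Tool frame: the origin (TCP) lies at the very end of the fingers, on their centre line; the grasp point (between the pads) lies 19 mm behind it; z points along the fingers, y is the line along which they close (so a half turn about z gives the same grasp; the last joint's range is limited). The gripper opens to 88 mm and grips with 3 to 60 N. Pads are 19 mm wide; open, the fingers measure 130 mm over their backs; the gripper's body (78 mm by 193 mm) begins 47 mm behind the grasp point.
Start: joints at [1.576, 0.359, 0.012, 0, -1.224, -0.288], TCP at [0.188, 0.648, 0.227] pointing down, gripper open.
Joint ranges: [-3.07, 3.07], [-1.43, 2.12], [-1.02, 1.25], [-3.03, 1.67], [-3.05, -0], [-3.03, 3.03]. Speed limits (rad/s): [2.39, 2.39, 3.01, 3.14, 3.14, 3.14].

### API

Orientations are given as [roll, pitch, yaw] about the fixed x, y, z axes, in that order (R = Rz(yaw) Ry(pitch) Rx(roll)).
In Python, from station import arm, grab_frame gives the robot as it stands.
- The arm moves only by the tool jog_arm, never from a script. Its argument "deltas" is a list that holds one entry, the list of rows, each a list of 4 numbers: the shift along the tool's x, y, z in units of 60 mm (1.0 is 60 mm), then the turn about the tool's z in units of 5 degrees (1.0 is 5 degrees). A call has 1 to 8 rows; each row is the pose to reach, as a shift and turn from the pose commanded when the call began, along the tool's axes at that moment; what a row does not reach only later rows make up. A row lasts 1/8 s, in which the tool goes at most 62.5 mm and 10.7 degrees, less where a joint would pass 70% of its speed; a pose out of reach is approached as far as the arm can. A call with a gripper value outside its range is refused whole. "grip" is the finger opening in mm, from 0 to 87.6, set as the call begins (left out, the last holds). The fingers move at their own pace and stop on an object; "squeeze" is the grip in N (left out, the last holds). Time passes only in rows, so rows that repeat a pose let the fingers close. It gives the time, the measured TCP pose, the force, the opening and the grip force at its end, in the units of the state.
- arm.get_state(): the state, without advancing time (a new reading comes with each control period).
- grab_frame(name): name is "side" or "top" or "wrist"; returns a dict with "img" (420x560x3 uint8, red, green, blue), "vfov" (degrees; the focal length in pixels is half the picture's height over the tangent of half this angle, whatever the lens; pixels are square), "cx", "cy" (the principal point, pixels), "xyz" and "rotation" of the camera in the world. Camera axes: x right, y down, z forward; pixel columns grow to the right and rows downward; lengths in m; the calibration is good to about 2 mm. The wrist camera is an equidistant fisheye: a pixel r from the principal point sees the ray r / f radians off the axis. A picture is of the moment at which its call begins. There is no depth.
- arm.job_done(): hands the job in; it is judged then, once.
The state is a dict: "t": time; "q": joint angles; "qd": joint speeds; "joint_efforts": joint torques, N m; "eef_pos": TCP position; "ee_rot": TCP orientation; "force": force on the tool from outside, world axes, zero at the start; "moment": the same for the moment, N m; "width": finger opening in m; "gripper_force": force on a finger pad.
Only numpy, scipy, OpenCV 4.12 (cv2) and the standard library are available. Lean on these libraries where they do the work, as an engineer would, in place of code of your own. Each camera call takes 0.05 s, during which the arm holds its last target. There are 200 camera calls.

## Working session

There is one attempt and no reset: what is moved stays moved. The work goes in short steps, Python scripts to look and compute and a tool call to move; the robot and the scene stay as the last step left them, time stands still between calls to the robot, and variables do not carry over. Pictures are saved under pics/ and viewed, at most 14 in all, crops included, and the job is handed in when it is done.

Besides the shell and the picture viewer there is one more tool, called as a command line: name --argument value ..., lists and objects as JSON in quotes. jog_arm: Moves the arm, as the interface text tells. Its arguments: {"type":"object","properties":{"deltas":{"type":"array"},"grip":{"type":"number"},"squeeze":{"type":"number"}},"required":["deltas"]}

```bash
mkdir -p pics; ls; cat > h.py <<'E'
import numpy as np, cv2
from station import arm, grab_frame
def save(f,n): cv2.imwrite(n,cv2.cvtColor(f["img"],cv2.COLOR_RGB2BGR))
E
python3 - <<'E'
from h import *
import pickle
s=arm.get_state(); print(s['t'],s['eef_pos'],s['ee_rot'],s['width'])
for n in ["top","side"]:
    f=grab_frame(n); save(f,f"pics/{n}0.png"); pickle.dump(f,open(n+"0.pkl","wb"))
    print(n,f["vfov"],f["cx"],f["cy"],f["xyz"],np.round(f["rotation"],4).tolist())
E
```

```text
pics
0.0 [0.18822664 0.6477117  0.22560246] [ 3.13990841e+00 -1.20505642e-04 -2.82912250e-01] 0.08786090272236505
top 55.17155114255966 281.4662410443045 211.30189250896652 [0.39746467 0.01143831 1.06165535] [-3.0758, 0.0207, -1.5947]
side 46.477874353203845 281.8132296112965 200.00074532387592 [ 0.34101731 -0.82386057  1.00231459] [-2.4164, 0.0175, -0.1775]
```

View pics/top0.png

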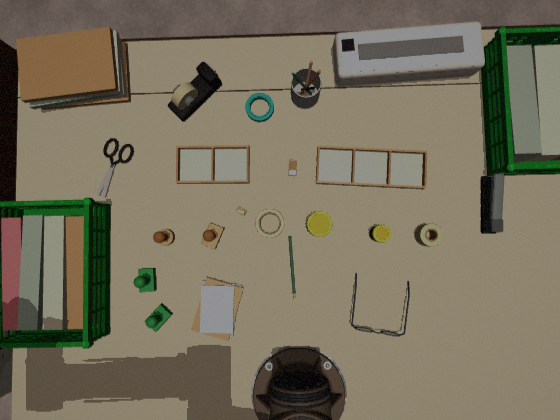

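View pics/side0.png

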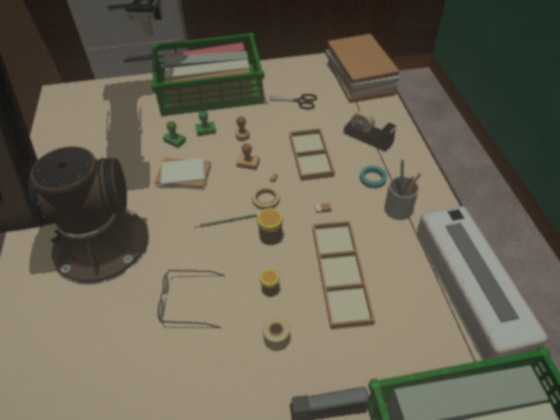

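Top view:
- **Jars:** large at (319,224), small at (381,233).
- **Tape:** tall roll at (429,234), flat roll at (269,222). The turquoise ring at (259,107) is not meant.
- **Stamps:** oblong at (212,236), round at (162,237). The green look-alikes at (145,280) and (157,318) stay where they are.
- **Boxes:** box2 at (213,164), box3 at (371,168).

I chose by colour, lid size and base shape, and will check the choice in a close crop.

```bash
cat >> h.py <<'E'
from scipy.spatial.transform import Rotation as Ro
def rays(f,uv):
    uv=np.atleast_2d(np.asarray(uv,float)); F=210/np.tan(np.radians(f["vfov"])/2)
    d=np.c_[(uv[:,0]-f["cx"])/F,(uv[:,1]-f["cy"])/F,np.ones(len(uv))]
    r=np.asarray(f["rotation"]); R=r if r.shape==(3,3) else Ro.from_euler("xyz",r).as_matrix()
    return d@R.T
def onz(f,uv,z):
    d=rays(f,uv); c=np.asarray(f["xyz"]); return (c+d*((z-c[2])/d[:,2])[:,None])[:,:2]
def proj(f,P):
    F=210/np.tan(np.radians(f["vfov"])/2); R=Ro.from_euler("xyz",f["rotation"]).as_matrix()
    p=(np.atleast_2d(P)-f["xyz"])@R; return np.c_[p[:,0]/p[:,2]*F+f["cx"],p[:,1]/p[:,2]*F+f["cy"]]
E
python3 - <<'E'
from h import *
import pickle
f=pickle.load(open("top0.pkl","rb")); im=f["img"]; hsv=cv2.cvtColor(im,cv2.COLOR_RGB2HSV)
b=im[130:265,140:450]
big=cv2.resize(b,None,fx=2.55,fy=2.55,interpolation=cv2.INTER_CUBIC); cv2.imwrite("pics/crop.png",cv2.cvtColor(big,cv2.COLOR_RGB2BGR))
for n,(u,v) in dict(table=(340,270),box=(179,164),floor=(197,164),knob=(209,236),sbase=(219,243),lid=(319,224),tall=(420,234),flat=(259,222),rim=(317,150)).items(): print(n,hsv[v,u],im[v,u])
E
```

```text
table [ 20  60 145] [145 134 111]
box [ 16 112  57] [57 45 32]
floor [ 32  25 145] [144 145 131]
knob [ 13 162 112] [112  72  41]
sbase [ 20  57 143] [143 132 111]
lid [ 26 182 143] [143 129  41]
tall [ 22  85 117] [117 107  78]
flat [ 14 132 129] [129  94  62]
rim [ 17 124  76] [76 60 39]
```

View pics/crop.png

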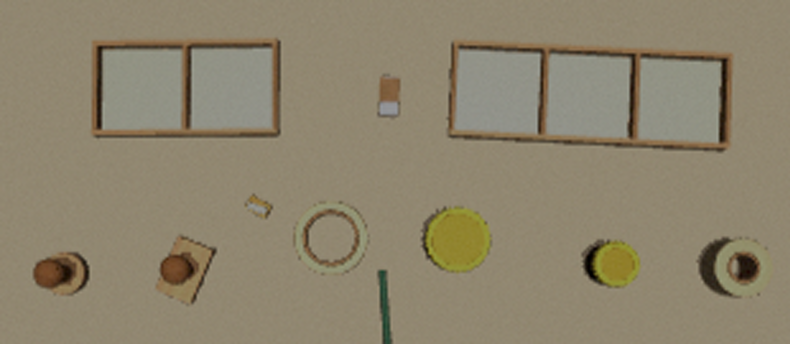

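```bash
python3 - <<'E'
from h import *
import pickle
f=pickle.load(open("top0.pkl","rb")); im=f["img"]; hsv=cv2.cvtColor(cv2.GaussianBlur(im,(3,3),0),cv2.COLOR_RGB2HSV).astype(int); H,S,V=hsv[...,0],hsv[...,1],hsv[...,2]
def blobs(m,win,amin):
    x0,y0,x1,y1=win; w=np.zeros(m.shape,np.uint8); w[y0:y1,x0:x1]=m[y0:y1,x0:x1]
    c,_=cv2.findContours(w,cv2.RETR_EXTERNAL,cv2.CHAIN_APPROX_NONE)
    return [k for k in c if cv2.contourArea(k)>=amin]
def ctr(k): M=cv2.moments(k); return M["m10"]/M["m00"],M["m01"]/M["m00"]
for n,win,z,d in [("jl",(295,200,345,250),.074,.062),("js",(362,215,398,250),.054,.044)]:
    k=max(blobs((S>120)&(V>60),win,50),key=cv2.contourArea)
    (e,ax,_)=cv2.fitEllipse(k); p=onz(f,[e,(e[0]+ax[0]/2,e[1])],z); print(n,np.round(e,1),np.round(p[0],4),"diam",2*np.linalg.norm(p[1]-p[0]))
# knobs
for n,win in [("round",(145,220,178,252)),("block",(195,215,230,255))]:
    k=max(blobs((S>125),win,20),key=cv2.contourArea); (c,r)=cv2.minEnclosingCircle(k); e,ax,_=cv2.fitEllipse(k)
    print(n,"knob",np.round(e,1),np.round(ax,1),np.round(onz(f,[e],.06),4))
    k=max(blobs((S>72)|(V<110),win,20),key=cv2.contourArea); print("  all",cv2.minAreaRect(k))
# tall core + flat
k=max(blobs((V<85),(423,226,440,243),8),key=cv2.contourArea);c=ctr(k);print("tall hole",c,onz(f,[c],.045))
k=blobs((S<80)&(S>0)&(V>150)|(H>20)&(V>120)&(S<52),(410,215,445,255),10);print([ (ctr(q),cv2.contourArea(q)) for q in k])
for n,win,nc in [("box2",(165,135,262,195),2),("box3",(305,135,440,200),3)]:
    bl=blobs(S>85,win,200); k=np.vstack(bl); r=cv2.minAreaRect(k); P=cv2.boxPoints(r); W=onz(f,P,.022)
    print(n,"rim c",np.round(W.mean(0),4),"sides",[round(float(np.linalg.norm(W[i]-W[i-1])),4) for i in range(4)], "px",np.round(r[0],1))
    print("  corners",np.round(W,3).tolist())
    fl=[onz(f,[ctr(q)],.005)[0] for q in blobs((S<42),win,300)]; print("  cells",np.round(fl,4).tolist())
E
python3 - <<'E'
import cv2
a=cv2.imread("pics/side0.png"); cv2.imwrite("pics/sidec.png",cv2.resize(a[105:345,215:375],None,fx=2.5,fy=2.5,interpolation=cv2.INTER_CUBIC))
E
```

```text
jl [318.8 223.5] [ 0.4307 -0.0606] diam 0.05869070098477112
js [381. 233.] [ 0.4039 -0.216 ] diam 0.04125050686299376
round knob [161.2 236.3] [10.4 15.5] [[0.4089 0.3331]]
  all ((163.5, 236.5), (17.0, 21.0), 90.0)
block knob [209.4 234.9] [10.7 13.4] [[0.4095 0.212 ]]
  all ((211.57217407226562, 235.08761596679688), (18.37776756286621, 24.266773223876953), 23.962486267089844)
tall hole (432.34666666666664, 234.49) [[ 0.39718085 -0.34590175]]
[]
box2 rim c [0.5955 0.2093] sides [0.1009, 0.1928, 0.1005, 0.1916] px [212.5 164. ]
  corners [[0.649, 0.305], [0.643, 0.112], [0.543, 0.114], [0.548, 0.306]]
  cells [[0.5983, 0.2587], [0.5972, 0.1656]]
box3 rim c [ 0.5767 -0.2047] sides [0.2854, 0.101, 0.2872, 0.1003] px [371.4 166.8]
  corners [[0.537, -0.058], [0.638, -0.066], [0.616, -0.352], [0.516, -0.343]]
  cells [[0.5716, -0.2998], [0.5788, -0.2064], [0.5859, -0.1128]]
```

View pics/sidec.png

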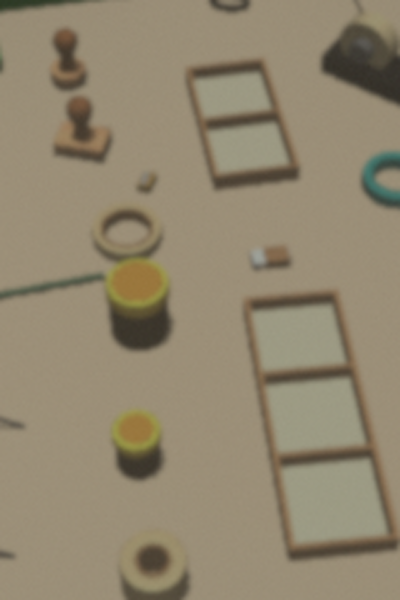

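The crops confirm the choice: wooden stamps, the large lid is about 60 mm across and the small one about 42 mm. The box sides measure 101 x 192 mm and 101 x 286 mm. I'll move over the round stamp, turning so the fingers close along world x.

jog_arm --deltas '[[[5.0,4.0,0.5,14.8],[5.0,4.0,0.5,14.8],[5.0,4.0,0.5,14.8],[5.0,4.0,0.5,14.8],[5.0,4.0,0.5,14.8],[5.0,4.0,0.5,14.8],[5.0,4.0,0.5,14.8],[5.0,4.0,0.5,14.8]]]' --grip 60 --squeeze 15

```text
t: 1.1
eef_pos: [0.4099, 0.333, 0.1964]
ee_rot: [3.141, -0.0, -1.575]
force: [-0.9, 0.1, 0.7]
width: 0.0604
gripper_force: 0.0
```

```bash
cat >> h.py <<'E'
def fish(f,uv):
    F=210/np.tan(np.radians(f["vfov"])/2); d=np.atleast_2d(uv)-[f["cx"],f["cy"]]; r=np.linalg.norm(d,axis=1); t=r/F
    v=np.c_[np.sin(t)[:,None]*d/np.maximum(r,1e-9)[:,None],np.cos(t)]
    return v@Ro.from_euler("xyz",f["rotation"]).as_matrix().T
def fishz(f,uv,z):
    d=fish(f,uv); c=np.asarray(f["xyz"]); return (c+d*((z-c[2])/d[:,2])[:,None])[:,:2]
def tri(c1,d1,c2,d2):
    A=np.c_[d1,-d2]; s=np.linalg.lstsq(A,np.subtract(c2,c1),rcond=None)[0]; a=c1+s[0]*d1; b=c2+s[1]*d2; return (a+b)/2,np.linalg.norm(a-b)
E
python3 - <<'E'
from h import *
import pickle
t=pickle.load(open("top0.pkl","rb"));s=pickle.load(open("side0.pkl","rb"))
o=lambda q:(np.array(q)/2.5+[215,105]); 
for n,a,b in [("round",(160,236.6),(66,43)),("block",(208.8,234.6),(79,110)),("jl",(318.8,223.5),(138,283)),("js",(381,233),(137,432)),("tall",(431.4,235),(154,558))]:
    p,e=tri(np.array(t["xyz"]),rays(t,[a])[0],np.array(s["xyz"]),rays(s,[o(b)])[0]); print(n,np.round(p,4),"gap",round(e,4))
print("tall on .048",onz(t,[(431.4,235)],.048))
f=grab_frame("wrist"); save(f,"pics/w1.png"); pickle.dump(f,open("w1.pkl","wb")); print(f["vfov"],f["xyz"],f["rotation"]); q=arm.get_state(); print(q["t"],q["eef_pos"],q["ee_rot"],q["q"])
E
```

```text
round [0.4084 0.3376 0.0554] gap 0.0003
block [0.4093 0.214  0.0573] gap 0.0018
jl [ 0.4315 -0.0609  0.0698] gap 0.0013
js [ 0.4045 -0.2173  0.0485] gap 0.001
tall [ 0.3976 -0.3427  0.0475] gap 0.0032
tall on .048 [[ 0.39596684 -0.34243846]]
65.70646984690485 [0.409533   0.26362058 0.3546848 ] [2.87733790e+00 4.57826671e-06 3.13781322e+00]
1.15 [0.40955695 0.33379987 0.19645086] [ 3.14141471e+00 -1.36609526e-04 -1.57170055e+00] [ 1.05526917e+00  1.40611457e-01 -3.53724783e-01 -9.95705187e-05
 -1.07666659e+00 -1.05612617e+00]
```

View pics/w1.png

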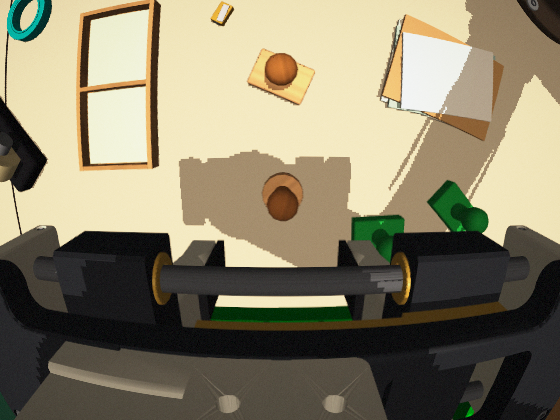

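The wrist view shows the round stamp's knob at (283,204) over its base at about (282,192). The oblong stamp's knob is at (281,69). The finger path is clear.

```bash
python3 - <<'E'
from h import *
import pickle
f=pickle.load(open("w1.pkl","rb"))
print(fishz(f,[(283,204),(281,69)],.058),fishz(f,[(282.5,192)],.02))
E
```

```text
[[0.40788326 0.34059528]
 [0.40929773 0.21534402]] [[0.40816942 0.33738993]]
```

jog_arm --deltas '[[[-0.08,0.03,0.8,0],[-0.08,0.03,1.6,0],[-0.08,0.03,2.2,0],[-0.08,0.03,2.6,0],[-0.08,0.03,2.6,0]]]'

```text
t: 1.78
eef_pos: [0.4064, 0.3386, 0.0388]
ee_rot: [3.139, -0.004, -1.57]
force: [0.2, 0.1, -0.9]
width: 0.0604
gripper_force: 0.0
```

jog_arm --deltas '[[[0,0,0,0],[0,0,0,0],[0,0,0,0],[0,0,0,0],[0,0,0,0]]]' --grip 20

```text
t: 2.4
eef_pos: [0.408, 0.3391, 0.0411]
ee_rot: [-3.141, 0.001, -1.574]
force: [-0.4, 0.4, 4.3]
width: 0.0288
gripper_force: 15.0
```

jog_arm --deltas '[[[0,0,-0.4,0],[0,0,-1.0,0],[0.3,-0.7,-1.33,0],[0.65,-1.5,-1.33,0],[1.0,-2.3,-1.33,0],[1.3,-3.0,-1.33,0],[1.36,-3.16,-1.33,0],[1.36,-3.16,-1.33,0]]]'

```text
t: 3.4
eef_pos: [0.5968, 0.2559, 0.1196]
ee_rot: [3.14, -0.001, -1.576]
force: [-0.6, 0.7, -0.2]
width: 0.0286
gripper_force: 15.0
```

jog_arm --deltas '[[[0,0,0.4,0],[0,0,0.8,0],[0,0,1.05,0],[0,0,1.13,0],[0,0,1.18,0],[0,0,1.21,0],[0,0,1.23,0],[0,0,1.23,0]]]'

```text
t: 4.4
eef_pos: [0.5971, 0.2565, 0.0468]
ee_rot: [-3.141, 0.0, -1.574]
force: [-0.8, 0.2, -1.8]
width: 0.0288
gripper_force: 15.0
```

jog_arm --deltas '[[[0,0,0.01,0],[0,0,0.02,0],[0,0,0.02,0]]]'

```text
t: 4.78
eef_pos: [0.5973, 0.2566, 0.0462]
ee_rot: [-3.141, 0.0, -1.574]
force: [-1.2, 0.4, 5.5]
width: 0.0283
gripper_force: 15.0
```

```bash
python3 - <<'E'
from h import *
f=grab_frame("wrist"); save(f,"pics/w2.png")
E
```

```text
(no output)
```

View pics/w2.png

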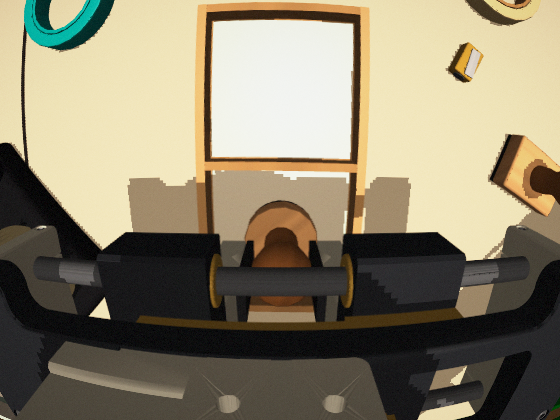

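The contact force rose to 5.5 N, and the stamp at (282,230) is centred in its cell. I'll release it and go to the oblong stamp.

jog_arm --deltas '[[[0,0,0,0],[0,0,0,0],[0,0,0,0],[0,0,-0.2,0],[0,0,-0.7,0],[0,0,-1.33,0]]]' --grip 55

```text
t: 5.58
eef_pos: [0.5967, 0.2562, 0.1261]
ee_rot: [3.141, -0.001, -1.574]
force: [-0.3, 0.1, 0.2]
width: 0.0547
gripper_force: 0.0
```

jog_arm --deltas '[[[0.2,0.8,0,0],[0.4,1.7,0,0],[0.6,2.6,0,0],[0.7,3.13,0,0],[0.7,3.13,0.5,0],[0.7,3.13,1.1,0],[0.7,3.13,1.4,0],[0.7,3.13,1.4,0]]]'

```text
t: 6.58
eef_pos: [0.4087, 0.2147, 0.0408]
ee_rot: [3.14, -0.002, -1.574]
force: [0.1, 0.4, -0.4]
width: 0.0551
gripper_force: 0.0
```

jog_arm --deltas '[[[0,0,0,0],[0,0,0,0],[0,0,0,0],[0,0,0,0],[0,0,0,0]]]' --grip 20

```text
t: 7.2
eef_pos: [0.4094, 0.2155, 0.0417]
ee_rot: [-3.141, 0.001, -1.574]
force: [0.4, -0.1, 6.3]
width: 0.0286
gripper_force: 15.0
```

jog_arm --deltas '[[[0,0,-0.4,0],[0,0,-1.0,0],[0.8,-0.43,-1.5,0],[1.7,-0.91,-1.5,0],[2.6,-1.39,-1.5,0],[3.5,-1.88,-1.5,0],[4.4,-2.36,-1.5,0],[5.1,-2.73,-1.5,0]]]'

```text
t: 8.2
eef_pos: [0.5723, -0.0937, 0.1307]
ee_rot: [3.141, 0.0, -1.576]
force: [0.5, 0.9, -0.1]
width: 0.0286
gripper_force: 15.0
```

jog_arm --deltas '[[[0.3,-0.16,0,0],[0.37,-0.2,0,0],[0.37,-0.2,0.4,0],[0.37,-0.2,0.9,0],[0.37,-0.2,1.2,0],[0.37,-0.2,1.32,0],[0.37,-0.2,1.37,0],[0.37,-0.2,1.37,0]]]'

```text
t: 9.2
eef_pos: [0.584, -0.1133, 0.0496]
ee_rot: [-3.141, 0.0, -1.574]
force: [1.2, 1.0, -0.2]
width: 0.0286
gripper_force: 15.0
```

jog_arm --deltas '[[[0,0,0.01,0],[0,0,0.02,0],[0,0,0.03,0],[0,0,0.03,0]]]'

```text
t: 9.7
eef_pos: [0.5836, -0.1137, 0.0472]
ee_rot: [3.142, -0.0, -1.574]
force: [1.1, -0.1, -0.2]
width: 0.0286
gripper_force: 15.0
```

jog_arm --deltas '[[[0,0,0.01,0],[0,0,0.02,0],[0,0,0.03,0],[0,0,0.03,0]]]'

```text
t: 10.2
eef_pos: [0.5839, -0.1138, 0.0467]
ee_rot: [-3.141, -0.0, -1.574]
force: [-3.3, 0.9, 11.8]
width: 0.0288
gripper_force: 15.0
```

```bash
python3 - <<'E'
from h import *
s=arm.get_state(); print(s['eef_pos'],s['force'])
f=grab_frame("wrist"); save(f,"pics/w3.png")
E
```

```text
[ 0.58389507 -0.11377538  0.04667983] [-3.30642551  0.86132578 11.76207344]
```

View pics/w3.png

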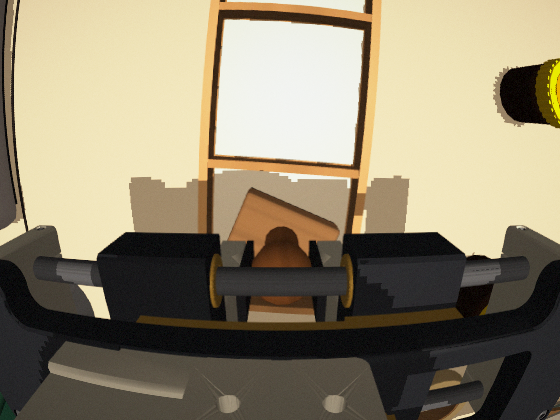

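jog_arm --deltas '[[[0,0,0,0],[0,0,0,0],[0,0,0,0],[0,0,-0.2,0],[0,0,-0.7,0],[0,0,-1.5,0]]]' --grip 55

```text
t: 11.0
eef_pos: [0.5827, -0.1137, 0.1356]
ee_rot: [3.139, -0.0, -1.574]
force: [1.8, -0.0, 0.2]
width: 0.0551
gripper_force: 0.0
```

jog_arm --deltas '[[[-0.3,0.8,0,0],[-0.6,1.7,0,0],[-0.88,2.55,0,0],[-0.88,2.55,0,0],[-0.88,2.55,0.5,0],[-0.88,2.55,1.1,0],[-0.88,2.55,1.7,0],[-0.88,2.55,1.7,0]]]' --grip 86

```text
t: 12.0
eef_pos: [0.4298, -0.0608, 0.032]
ee_rot: [3.137, -0.001, -1.575]
force: [0.0, 0.8, 0.6]
width: 0.086
gripper_force: 0.0
```

jog_arm --deltas '[[[0,0,0,0],[0,0,0,0],[0,0,0,0],[0,0,0,0],[0,0,0,0]]]' --grip 50 --squeeze 25

```text
t: 12.62
eef_pos: [0.4317, -0.0601, 0.0344]
ee_rot: [-3.14, 0.0, -1.574]
force: [-2.0, 1.1, 7.8]
width: 0.0612
gripper_force: 25.0
```

jog_arm --deltas '[[[0,0,-0.3,0],[0,0,-0.9,0],[0,0,-1.67,0],[0.5,-0.5,-1.67,0],[1.1,-1.1,-1.67,0],[1.7,-1.7,-1.67,0],[2.2,-2.2,-1.67,0],[2.42,-2.43,-1.67,0]]]'

```text
t: 13.62
eef_pos: [0.577, -0.2077, 0.133]
ee_rot: [3.141, 0.0, -1.576]
force: [-0.7, 0.4, -1.9]
width: 0.0617
gripper_force: 25.0
```

jog_arm --deltas '[[[0,0,0,0],[0,0,0.5,0],[0,0,1.0,0],[0,0,1.35,0],[0,0,1.5,0],[0,0,1.55,0],[0,0,1.58,0],[0,0,1.58,0]]]'

```text
t: 14.62
eef_pos: [0.5767, -0.206, 0.0396]
ee_rot: [-3.14, -0.0, -1.574]
force: [0.5, 0.3, -2.2]
width: 0.0617
gripper_force: 25.0
```

jog_arm --deltas '[[[0,0,0.01,0],[0,0,0.02,0],[0,0,0.03,0],[0,0,0.03,0]]]'

```text
t: 15.12
eef_pos: [0.5766, -0.2061, 0.0394]
ee_rot: [-3.14, -0.0, -1.574]
force: [-5.2, 3.8, 14.8]
width: 0.0617
gripper_force: 25.0
```

jog_arm --deltas '[[[0,0,0,0],[0,0,0,0],[0,0,0,0],[0,0,-0.2,0],[0,0,-0.7,0],[0,0,-1.3,0],[0,0,-1.8,0],[0,0,-1.8,0]]]' --grip 78

```text
t: 16.12
eef_pos: [0.578, -0.2063, 0.1487]
ee_rot: [-3.136, -0.001, -1.574]
force: [-1.1, 0.1, -0.4]
width: 0.0784
gripper_force: 0.0
```

jog_arm --deltas '[[[0,0.9,0,0],[0.1,1.8,0,0],[0.17,2.7,0,0],[0.17,2.88,0,0],[0.17,2.88,0.6,0],[0.17,2.88,1.2,0],[0.17,2.88,1.9,0],[0.17,2.88,1.9,0]]]'

```text
t: 17.12
eef_pos: [0.4013, -0.2153, 0.0287]
ee_rot: [3.135, 0.001, -1.575]
force: [0.1, 0.3, 0.7]
width: 0.078
gripper_force: 0.0
```

jog_arm --deltas '[[[0,0,0,0],[0,0,0,0],[0,0,0,0],[0,0,0,0],[0,0,0,0]]]' --grip 34 --squeeze 18

```text
t: 17.75
eef_pos: [0.4039, -0.2157, 0.0317]
ee_rot: [-3.14, -0.0, -1.574]
force: [-0.5, 1.5, 7.1]
width: 0.0435
gripper_force: 18.0
```

jog_arm --deltas '[[[0,0,-0.4,0],[0,0,-1.0,0],[-0.3,-0.15,-1.67,0],[-1.2,-0.6,-1.67,0],[-2.1,-1.06,-1.67,0],[-3.0,-1.51,-1.67,0],[-3.9,-1.97,-1.67,0],[-4.8,-2.42,-1.67,0]]]'

```text
t: 18.75
eef_pos: [0.55, 0.0738, 0.1312]
ee_rot: [3.142, 0.0, -1.574]
force: [1.0, -1.5, -0.1]
width: 0.0436
gripper_force: 18.0
```

jog_arm --deltas '[[[-0.8,-0.4,0,0],[-1.4,-0.7,0,0],[-1.54,-0.78,0,0],[-1.54,-0.78,0.5,0],[-1.54,-0.78,1.0,0],[-1.54,-0.78,1.4,0],[-1.54,-0.78,1.54,0],[-1.54,-0.78,1.54,0]]]'

```text
t: 19.75
eef_pos: [0.5966, 0.1636, 0.0388]
ee_rot: [3.141, -0.0, -1.575]
force: [0.1, 0.1, -1.0]
width: 0.0435
gripper_force: 18.0
```

jog_arm --deltas '[[[0,0,0.02,0],[0,0,0.03,0],[0,0,0.04,0],[0,0,0.04,0]]]'

```text
t: 20.25
eef_pos: [0.5969, 0.1643, 0.0368]
ee_rot: [-3.141, 0.0, -1.574]
force: [0.4, 0.1, 1.5]
width: 0.0435
gripper_force: 18.0
```

jog_arm --deltas '[[[0,0,0.01,0],[0,0,0.02,0],[0,0,0.02,0]]]'

```text
t: 20.62
eef_pos: [0.5969, 0.1643, 0.0367]
ee_rot: [-3.141, 0.0, -1.574]
force: [-4.1, -0.0, 11.7]
width: 0.044
gripper_force: 18.0
```

jog_arm --deltas '[[[0,0,0,0],[0,0,0,0],[0,0,0,0],[0,0,-0.2,0],[0,0,-0.7,0],[0,0,-1.3,0],[0,0,-1.6,0],[0,0,-1.6,0]]]' --grip 62

```text
t: 21.62
eef_pos: [0.5978, 0.1647, 0.1337]
ee_rot: [-3.138, 0.002, -1.574]
force: [0.5, 0.4, -1.0]
width: 0.062
gripper_force: 0.0
```

jog_arm --deltas '[[[0.9,0.35,0,0],[1.8,0.7,0,0],[2.7,1.05,0,0],[3.6,1.4,0,0],[4.5,1.76,0,0],[5.4,2.12,0,0],[6.3,2.48,0,0],[7.2,2.84,0,0]]]' --grip 86

```text
t: 22.62
eef_pos: [0.4234, -0.2687, 0.1308]
ee_rot: [3.141, 0.0, -1.574]
force: [0.7, -0.2, 1.4]
width: 0.0861
gripper_force: 0.0
```

jog_arm --deltas '[[[0.7,0.27,0,0],[1.25,0.49,0,0],[1.25,0.49,0,0],[1.25,0.49,0.6,0],[1.25,0.49,1.2,0],[1.25,0.49,1.65,0],[1.25,0.49,1.75,0],[1.25,0.49,1.75,0]]]'

```text
t: 23.62
eef_pos: [0.3953, -0.3419, 0.0263]
ee_rot: [3.141, 0.0, -1.574]
force: [0.6, 0.3, 0.5]
width: 0.0862
gripper_force: 0.0
```

jog_arm --deltas '[[[0,0,0,0],[0,0,0,0],[0,0,0,0],[0,0,0,0],[0,0,0,0]]]' --grip 46 --squeeze 22

```text
t: 24.25
eef_pos: [0.3959, -0.3425, 0.0268]
ee_rot: [-3.14, -0.001, -1.574]
force: [0.8, 1.5, 7.2]
width: 0.0568
gripper_force: 22.0
```

jog_arm --deltas '[[[0,0,-0.4,0],[0,0,-1.0,0],[0,0,-1.67,0],[-0.2,-0.8,-1.67,0],[-0.4,-1.6,-1.67,0],[-0.6,-2.4,-1.67,0],[-0.73,-2.91,-1.67,0],[-0.73,-2.91,-1.67,0]]]'

```text
t: 25.25
eef_pos: [0.571, -0.2981, 0.1249]
ee_rot: [3.14, 0.001, -1.573]
force: [0.1, -0.2, -1.3]
width: 0.0567
gripper_force: 22.0
```

jog_arm --deltas '[[[0,0,0.5,0],[0,0,1.0,0],[0,0,1.35,0],[0,0,1.5,0],[0,0,1.54,0],[0,0,1.56,0],[0,0,1.58,0],[0,0,1.58,0]]]'

```text
t: 26.25
eef_pos: [0.5701, -0.299, 0.032]
ee_rot: [-3.141, -0.0, -1.574]
force: [0.0, -0.1, -1.2]
width: 0.0568
gripper_force: 22.0
```

jog_arm --deltas '[[[0,0,0.01,0],[0,0,0.02,0],[0,0,0.02,0]]]'

```text
t: 26.62
eef_pos: [0.5701, -0.299, 0.0319]
ee_rot: [-3.141, -0.0, -1.574]
force: [-3.8, 2.2, 9.3]
width: 0.057
gripper_force: 22.0
```

jog_arm --deltas '[[[0,0,0,0],[0,0,0,0],[0,0,0,0],[0,0,-0.2,0],[0,0,-0.7,0],[0,0,-1.5,0],[0,0,-2.4,0],[0,0,-2.8,0]]]' --grip 74

```text
t: 27.62
eef_pos: [0.5712, -0.2996, 0.2033]
ee_rot: [-3.136, -0.002, -1.574]
force: [0.8, -0.5, -0.2]
width: 0.0737
gripper_force: 0.0
```

jog_arm --deltas '[[[0.9,0.3,0,0],[1.8,0.6,0,0],[2.7,0.9,0,0],[3.3,1.2,0,0],[3.3,1.2,0,0],[3.3,1.2,0,0]]]'

```text
t: 28.38
eef_pos: [0.4971, -0.4967, 0.1988]
ee_rot: [-3.141, -0.0, -1.575]
force: [0.4, 0.8, -0.3]
width: 0.0743
gripper_force: 0.0
```

```bash
python3 - <<'E'
from h import *
f=grab_frame("top"); a=cv2.resize(f["img"][125:260,140:450],(790,344),interpolation=cv2.INTER_CUBIC)
g=grab_frame("side"); save({"img":cv2.resize(g["img"][60:345,215:415],(400,570))},"pics/s9.png"); save({"img":a},"pics/t9.png")
E
```

```text
(no output)
```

View pics/t9.png

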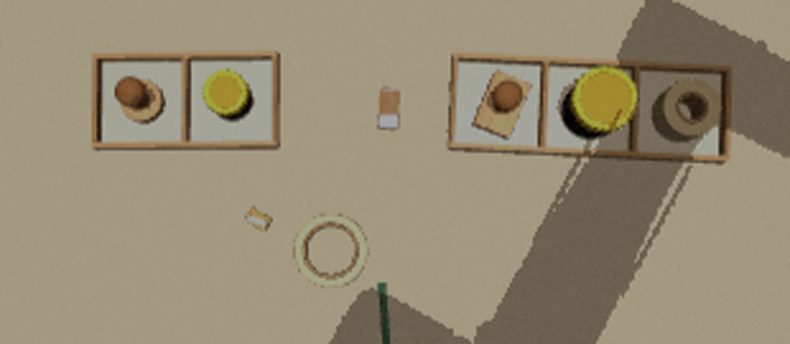

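View pics/s9.png

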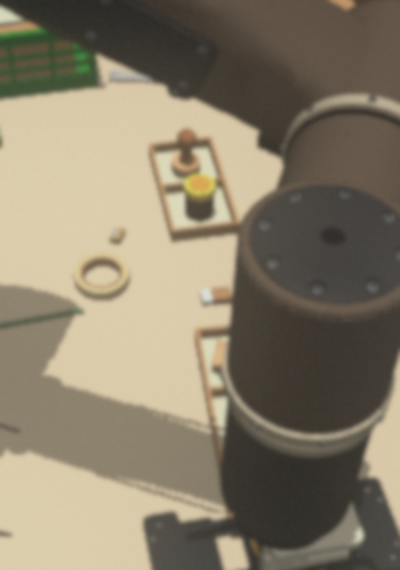

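Every thing stands upright in its own compartment. In the top crop the round stamp is at (138,98), the small jar (228,95), the oblong stamp (505,100), the large jar (600,100) and the tall roll (692,108). The boxes and the flat roll (331,250) have not moved.

```bash
python3 -c "
from station import arm; print(arm.job_done())"
```

```text
the job is handed in; nothing more can be done
None
```

I packed both kits and handed the job in at about 28 s of robot time: all five things stand upright in their own compartments, and the flat tape roll is where it was (no verdict came back).

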